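# Scrub the inside of a tilted bottle

### The arm

A 7-joint arm with a two-finger parallel gripper is mounted at the origin on a cart in front of the work surface, level with it; the furniture and walls round the work are solid. World frame = base frame: x ahead of the robot, y to its left, z up, the work surface at z = 0. Lengths are in mm, angles in rad, forces in N, time in s.
With the tool pointing down it reaches from about 400 to 925 mm from the base axis. Payload 4.1 kg.
Tool frame: the origin (TCP) lies midway between the tips of the shut fingers; the grasp point (between the pads) lies 19 mm behind it; z points along the fingers, y is the line along which they close (so a half turn about z gives the same grasp; the last joint's range is limited). The gripper opens to 85 mm and grips with 20 to 120 N. Pads are 22 mm wide; open, the fingers measure 114 mm over their backs; the gripper's body (76 mm by 85 mm) begins 54 mm behind the grasp point. The pads swing forward as they close: fully open they stand 13 mm farther back than shut.
Start: joints at [1.155, 0.398, 0.045, 1.537, -0.019, 1.207, -0.051], TCP at [202.53, -617.677, 231.347] pointing down, gripper open.
Joint ranges: [-2.82, 2.82], [-0.49, 2.23], [-1.37, 1.46], [0, 2.46], [-1.36, 4.5], [0.23, 2], [-2.94, 2.94]. Speed limits (rad/s): [2.57, 2.57, 3.14, 3.14, 3.14, 3.14, 3.14].

### API

Orientations are given as a unit quaternion [w, x, y, z].
In Python, from station import monitor, get_image, hand_in gives the robot as it stands. The module is installed in compiled form; this text tells all that it offers.
- The arm moves only by the tool apply_moves, never from a script. Its argument "series" is a list of rows, each a list of 7 numbers: the turn, a rotation vector about the tool's x, y, z in units of 5 degrees (1.0 is 5 degrees), then the shift along the tool's x, y, z in units of 25 mm (1.0 is 25 mm), then the finger opening in mm, from 0 to 85.4. A call has 1 to 10 rows; each row is the pose to reach, as a shift and turn from the pose commanded when the call began, along the tool's axes at that moment; what a row does not reach only later rows make up. A row lasts 1/12 s, in which the tool goes at most 41.7 mm and 7.16 degrees, less where a joint would pass 70% of its speed; a pose out of reach is approached as far as the arm can. A call with a gripper value outside its range is refused whole. The fingers move at their own pace and stop on an object; "squeeze" is the grip in N (left out, the last holds). Time passes only in rows, so rows that repeat a pose let the fingers close. It gives the time, the measured TCP pose, the force, the opening and the grip force at its end, in the units of the state.
- monitor.state(): the state, without advancing time (a new reading comes with each control period).
- get_image(name): name is "side" or "top"; returns a dict with "frame" (480x640x3 uint8, red, green, blue), "vertical_fov" (degrees; the focal length in pixels is half the picture's height over the tangent of half this angle, whatever the lens; pixels are square), "cx", "cy" (the principal point, pixels), "rvec" (rotation vector, rad) and "tvec" (3), from world to camera coordinates, as OpenCV has them. Camera axes: x right, y down, z forward; pixel columns grow to the right and rows downward; lengths in mm; the calibration is good to about 2 mm. A picture is of the moment at which its call begins. There is no depth.
- hand_in(): hands the job in; it is judged then, once.
The state is a dict: "time_s": time; "joints": joint angles; "joint_vel": joint speeds; "tau": joint torques, N m; "position": TCP position; "eef_rot": TCP orientation; "ft_force": force on the tool from outside, world axes, zero at the start; "moment": the same for the moment, N m; "gripper_width": opening from 0.0 (shut) to 1.0 (fully open); "grasp_force": force on a finger pad.
Only numpy, scipy, OpenCV 4.12 (cv2) and the standard library are available. Lean on these libraries where they do the work, as an engineer would, in place of code of your own. Each camera call takes 0.05 s, during which the arm holds its last target. There are 200 camera calls.

### The job

Take the bottle brush out of its pot and scrub the inside of the steel bottle that leans in its stand: gently push the bristles down to the bottom three times, drawing the brush back up between pushes until the bristles begin to show at the bottle's mouth. Then stand the brush back in its pot, bristles down and right to the bottom, and let go. Leave the bottle's lean as it is and do not shift the salt shaker or the tumbler.

Things in the scene. Friction and masses are not known exactly. Their poses are not given: they have to be found in the camera images.
- brush_grip (a point): On the axis of the loose bottle brush, at mid-handle: 175 mm above the bristles' flat end, 29 mm below the top. From its lower end: rigid white bristle head 31 mm across, 60 mm long; steel stem 8 mm; black square handle 20 x 20 mm, 66 mm long. z: along the axis to the handle's end (up at the start); x, y: square to the handle's sides. It starts standing about upright in the pot; 50 to 100 g.
- brush_tip (a point): Centre of the flat lower end of the bottle brush's bristle head, 175 mm from brush_grip on the brush's axis; axes as brush_grip.
- bottle_mouth (a point): Centre of the rim of the plain steel bottle: 140 mm long, 54 mm across, mouth 43 mm and body 46 mm wide inside. z: the bottle's axis, out of the mouth. A grey stand (base 120 x 110 mm, two uprights 116 mm high beside the bottle) fixed to the worktop holds it leaning 22 to 35 degrees from vertical, mouth to the robot or its right, on a stiff level pivot (4 N m) 100 mm up, 72 mm from the rim.
- bottle_floor (a point): Centre of the bottle's flat inner floor, on the bottle's axis, 134 mm from bottle_mouth; axes as bottle_mouth.
- pot_mouth (a point): Centre of the mouth of the white ceramic pot, fixed to the worktop, in which the brush stands; 78 mm above the worktop. The pot is a round cup, mouth 42 mm wide inside, 40 mm near its floor, 49 mm outside with a foot 68 mm wide. z points up.
- pot_floor (a point): Centre of the pot's flat inner floor, 72 mm below pot_mouth and 6 mm above the worktop, where the bristle end rests when the brush is home.
- salt_shaker: Salt shaker with a grey top, 44 mm in diameter, 90 mm high, loose, standing between the pot and the bottle stand; origin at the centre of its underside. Bystander.
- tumbler: Clear drinking glass, 81 mm in diameter, 92 mm high, loose, standing nearer the robot; origin at the centre of its underside. Bystander.
There are look-alikes about, which are no part of the job. Leave any blue or pink look-alike of the part that bears pot_mouth alone.

How it is judged (in metres and radians):
On the way, in this order (a step that is already met when the one before it is completed fails the run):
1. the bristles are pushed down to the bottom of the bottle for the first time (tip within 22 mm of the inner floor) (z of brush_tip in the frame of bottle_floor between -0.005 and 0.022 m and x of brush_tip in the frame of bottle_floor between -0.024 and 0.024 m and y of brush_tip in the frame of bottle_floor between -0.024 and 0.024 m).
2. the brush is drawn up inside the bottle (tip 60 mm or more above the inner floor) (z of brush_tip in the frame of bottle_floor between 0.06 and 0.134 m and x of brush_tip in the frame of bottle_floor between -0.024 and 0.024 m and y of brush_tip in the frame of bottle_floor between -0.024 and 0.024 m).
3. the bristles are pushed down to the bottom of the bottle for the second time (tip within 22 mm of the inner floor) (all of step 1).
4. the brush is drawn up inside the bottle (tip 60 mm or more above the inner floor) (all of step 2).
5. the bristles are pushed down to the bottom of the bottle for the third time (tip within 22 mm of the inner floor) (all of step 3).
At the end, for the whole second after the job is handed in: The brush stands in its pot, bristles down on the pot's floor (bristle end within 15 mm of the pot's axis, at most 12 mm above its floor), leaning less than 14 degrees, at rest and released; bottle, salt shaker and tumbler are where they were (horizontal distance between brush_tip and pot_floor below 0.015 m and height (world z) of brush_tip below 0.018 m and angle between brush_tip's own z axis and vertical below 0.25 rad and linear speed of brush below 0.02 m/s and contact force between brush and the fingers below 0.05 N); the robot touches nothing.
It fails at once if the bottle is turned in its stand (its mouth moves more than 15 mm) (distance of bottle_mouth from where it was at the start of the episode above 0.015 m).
It fails at once if the brush is rammed against the bottle (over 40 N) (contact force between brush and bottle above 40 N).
It fails at once if the salt shaker is shifted more than 30 mm or tipped (distance of salt_shaker from where it was at the start of the episode above 0.03 m or angle between salt_shaker's own z axis and vertical above 0.35 rad).
It fails at once if the tumbler is shifted more than 30 mm or tipped (distance of tumbler from where it was at the start of the episode above 0.03 m or angle between tumbler's own z axis and vertical above 0.35 rad).
It also fails if it takes over 58 s, if anything falls off the work surface, if the arm or the gripper's body presses on something with over 40 N, if the wrist force passes 120 N, or if a joint passes its speed limit or range.

## Working session

There is one attempt and no reset: what is moved stays moved. The work goes in short steps, Python scripts to look and compute and a tool call to move; the robot and the scene stay as the last step left them, time stands still between calls to the robot, and variables do not carry over. Pictures are saved under pics/ and viewed, at most 10 in all, crops included, and the job is handed in when it is done.

Besides the shell and the picture viewer there is one more tool, called after "Call:" by a JSON object that holds its "fn" and its "kwargs". apply_moves: Moves the arm, as the interface text tells. Its arguments: {"type":"object","properties":{"series":{"type":"array","items":{"type":"array","items":{"type":"number"}}},"squeeze":{"type":"number"}},"required":["series"]}

```bash
mkdir -p pics; cat > h.py <<'E'
import numpy as np, cv2
from station import monitor, get_image, hand_in
from scipy.spatial.transform import Rotation as R
def grab(n,f=None):
    d=get_image(n)
    if f: cv2.imwrite(f,d['frame'][:,:,::-1])
    return d
def cam(d):
    f=240/np.tan(np.radians(d['vertical_fov'])/2)
    M=R.from_rotvec(np.ravel(d['rvec'])).as_matrix();t=np.ravel(d['tvec'])
    return f,M,t
def ray(d,u,v):
    f,M,t=cam(d); r=M.T@np.array([(u-d['cx'])/f,(v-d['cy'])/f,1]); return -M.T@t, r/np.linalg.norm(r)
def plane(d,u,v,z):
    o,r=ray(d,u,v); return o+r*(z-o[2])/r[2]
def proj(d,p):
    f,M,t=cam(d); q=M@np.array(p)+t; return np.array([d['cx']+f*q[0]/q[2],d['cy']+f*q[1]/q[2]])
def tri(d1,p1,d2,p2):
    o1,r1=ray(d1,*p1);o2,r2=ray(d2,*p2)
    s=np.linalg.lstsq(np.c_[r1,-r2],o2-o1,rcond=None)[0]
    a=o1+s[0]*r1;b=o2+s[1]*r2
    return (a+b)/2,np.linalg.norm(a-b)
E
python3 - <<'E'
from h import *
for n in('side','top'):
    d=grab(n,f'pics/{n}0.png'); f,M,t=cam(d); print(n,f,d['cx'],d['cy'],-M.T@t,M[2])
s=monitor.state();print(s['position'],s['eef_rot'],s['ft_force'],s['time_s'])
E
```

```text
side 583.1804894506652 318.77972113855816 242.69067700153192 [ 443.21941838 -808.40800071  475.4470232 ] [ 0.08403071  0.92538452 -0.36959751]
top 445.2049913569534 316.5062901852255 245.59245385486 [479.50230709  34.47969236 959.98975369] [ 0.05894889  0.02966968 -0.99781999]
[ 202.31606696 -617.11146762  230.35539306] [-8.70375043e-04  9.87471197e-01  1.57796814e-01 -2.07585376e-04] [-1.11219975  0.67125349  0.44360607] 0.1
```

View pics/side0.png

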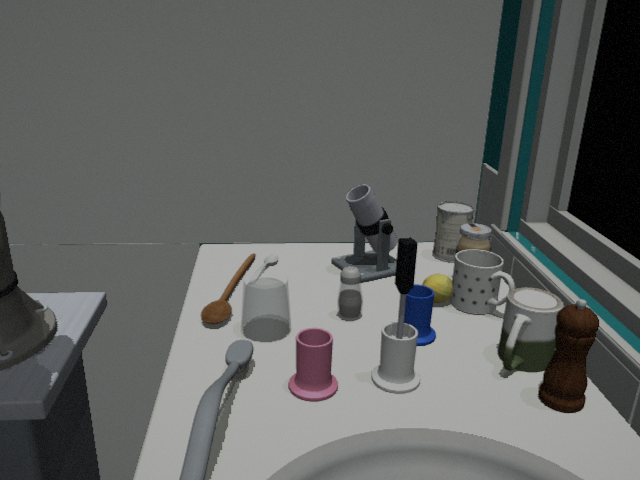

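View pics/top0.png

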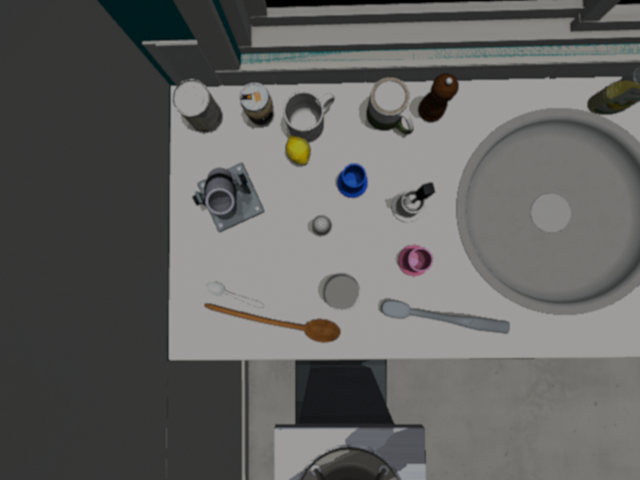

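The side view shows the brush handle top at about (407,240), the white pot at (398,355), the bottle mouth at (360,192), the shaker at (350,292) and the tumbler at (266,305). In the top view the pot is at (408,205), the handle at (427,190), the bottle mouth at (221,203), the shaker at (321,225) and the tumbler at (341,291). I'll enlarge the key regions.

```bash
python3 - <<'E'
import cv2,numpy as np
s=cv2.imread('pics/side0.png');t=cv2.imread('pics/top0.png')
def c(im,x,y,w,h,W,H):
    o=cv2.resize(im[y:y+h,x:x+w],(W,H),interpolation=cv2.INTER_CUBIC)
    for k in range(0,w,10): cv2.putText(o,str(x+k) if k%20==0 else '|',(int(k*W/w),8),0,.3,(0,255,255),1)
    for k in range(0,h,10): cv2.putText(o,str(y+k)+'-',(0,int(k*H/h)+3),0,.3,(0,255,255),1)
    return np.clip(o*1.0,0,255).astype(np.uint8)
A=np.hstack([c(s,325,175,80,110,400,300*0+300) if 0 else c(s,320,178,100,75,400,300),c(t,185,160,80,60,400,300)])
B=np.hstack([c(s,350,230,100,75*2+15,242,300*0+400)[:300] if 0 else c(s,365,232,80,60,400,300),c(t,385,175,80,60,400,300)])
cv2.imwrite('pics/crops.png',np.vstack([A,B]))
E
```

```text
(no output)
```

View pics/crops.png

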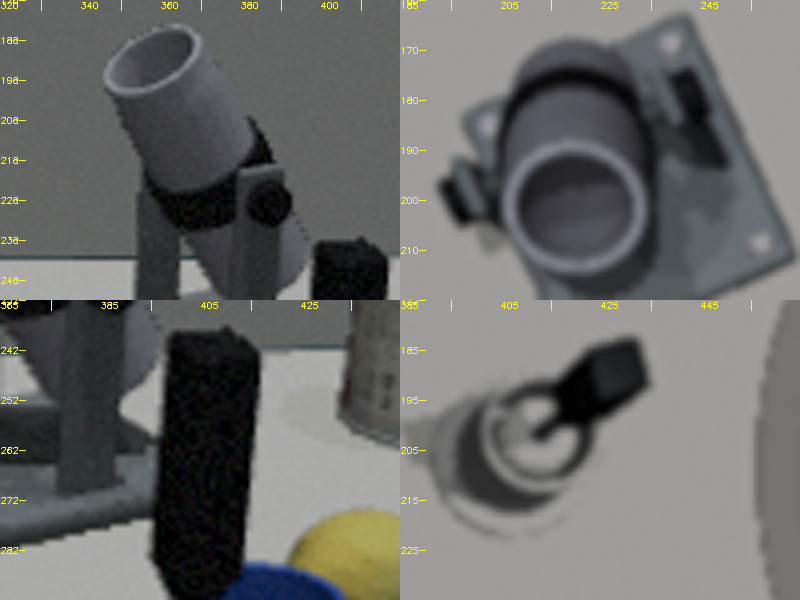

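The crops show the bottle rim centre at side (358,193) and top (220,201). The pivot knobs are at about (197,198) and (243,181) in the top view. The handle's end face is at side (407,241) and top (428.5,188), and the pot rim is at top (413,200.5).

```bash
python3 - <<'E'
from h import *
s=grab('side');t=grab('top')
p=lambda *a:print(*[np.round(x,1) if not isinstance(x,str) else x for x in a])
m,e=tri(s,(358.3,193),t,(220,201.3));p('mouth',m,e)
p('knobs',plane(t,197,198,100),plane(t,243,181,100))
# rim fit from top: light ring ellipse
for (u,v) in[(205.6,201),(234.6,201),(220,188),(220,214.6)]: p('rim',plane(t,u,v,163))
h,e=tri(s,(407.4,241),t,(428.6,188.2));p('handletop',h,e)
pm=plane(t,413,200.8,78);p('pot mouth',pm,proj(s,pm))
p('pot outer',plane(t,401.6,200.8,78),plane(t,424.4,200.8,78))
f=pm.copy();f[2]=6
d=h-f;p('brush axis len',np.linalg.norm(d));print(d/np.linalg.norm(d),np.degrees(np.arccos(d[2]/np.linalg.norm(d))))
for uv in[(422,190),(432.6,187.6-.0),(435,196-5),(424.6,194.6)]: p('corner',plane(t,*uv,h[2]))
g=t['frame'][:,:,:].min(2)
p('shaker top',plane(t,321,225,90),'tumbler',plane(t,341,291,92))
for n,d,x0,y0,x1,y1 in[('side',s,385,232,425,300),('top',t,412,176,440,202)]:
    k=(d['frame'][y0:y1,x0:x1].max(2)<45).astype(np.uint8)
    c=max(cv2.findContours(k,0,1)[0],key=cv2.contourArea)
    print(n,cv2.minAreaRect(c),(x0,y0)); print((cv2.approxPolyDP(c,1.2,True)[:,0]+[x0,y0]).tolist())
E
```

```text
mouth [610.1 233.6 159.1] 0.3
knobs [627.2 293.7 100. ] [659.3 202.8 100. ]
rim [610.6 259.  163. ]
rim [609.7 205.9 163. ]
rim [634.  232.6 163. ]
rim [585.3 232.6 163. ]
handletop [ 617.8 -134.   207.6] 1.7
pot mouth [ 618.  -131.9   78. ] [400.1 329.5]
pot outer [ 618.3 -109.4   78. ] [ 617.6 -154.3   78. ]
brush axis len 201.6
[-8.05716444e-04 -1.07196983e-02  9.99942218e-01] 0.6159377897708193
corner [ 615.8 -123.1  207.6]
corner [ 619.6 -141.   207.6]
corner [ 613.7 -144.9  207.6]
corner [ 607.9 -127.2  207.6]
shaker top [571.3  51.   90. ] tumbler [441.9  13.8  92. ]
side ((19.988658905029297, 33.45051574707031), (18.943758010864258, 55.611167907714844), 5.52754020690918) (385, 232)
[[410, 238], [399, 239], [398, 258], [396, 260], [397, 268], [395, 275], [396, 284], [401, 293], [407, 293], [412, 287], [416, 242]]
top ((10.494119644165039, 17.07647132873535), (11.388850212097168, 24.730072021484375), 49.398704528808594) (412, 176)
[[431, 184], [424, 185], [414, 193], [417, 197], [413, 201], [416, 199], [420, 199], [422, 201], [423, 198], [429, 195], [433, 191]]
```

```bash
cat >> h.py <<'E'
def down(yaw):
    c,s=np.cos(np.radians(yaw)),np.sin(np.radians(yaw)); return np.array([[-s,c,0],[c,s,0],[0,0,-1.]]).T
def row(p,Rt=None,ref=None):
    if ref is None:
        s=monitor.state(); p0=np.array(s['position']);q=s['eef_rot'];R0=R.from_quat([q[1],q[2],q[3],q[0]]).as_matrix()
    else: p0,R0=ref
    Rt=R0 if Rt is None else Rt
    rv=R.from_matrix(R0.T@Rt).as_rotvec(degrees=True)/5
    return np.round(np.r_[rv,R0.T@(np.array(p)-p0)/25],3).tolist()
E
python3 - <<'E'
from h import *
s=grab('side');t=grab('top')
print(row([618,-133,262],down(12)))
piv=np.array([643.2,248.2,100]);l=np.array([-.93,-.37,0]);l/=np.linalg.norm(l)
for th in(28,31,34):
    a=l*np.sin(np.radians(th))+np.array([0,0,np.cos(np.radians(th))])
    w=np.cross([0,0,1],l)
    print(th,'mouth',piv+72*a,'s',proj(s,piv+72*a),'t',proj(t,piv+72*a),'bottom s',proj(s,piv-68*a),'L/R edges bottom',proj(s,piv-68*a+27*w),proj(s,piv-68*a-27*w))
E
```

```text
[-0.006, -0.005, -16.769, 21.832, -13.236, -1.234]
28 mouth [611.79243825 235.70451844 163.57222669] s [359.22746099 190.39141605] t [218.2188242  200.09375021] bottom s [384.60601408 246.22339275] L/R edges bottom [391.98302069 250.97646194] [377.50613549 241.64887956]
31 mouth [608.74404692 234.49171759 161.71604565] s [357.66412143 191.52883649] t [219.13487789 201.90843803] bottom s [385.9740753  245.18650723] L/R edges bottom [393.37356115 249.91664226] [378.85240945 240.63396915]
34 mouth [605.79009696 233.31649019 159.69070522] s [356.14160371 192.74842388] t [220.04968887 203.67888414] bottom s [387.30545651 244.08384866] L/R edges bottom [394.7273235  248.79020094] [380.16212025 239.55411821]
```

Call:
{"fn": "apply_moves", "kwargs": {"series": [[0,0,-0.9,1.2,-0.7,-1.2,85],[0,0,-1.8,2.4,-1.4,-1.2,85],[0,0,-2.7,3.6,-2.1,-1.2,85],[0,0,-3.6,4.8,-2.8,-1.2,85],[0,0,-4.5,6.0,-3.5,-1.2,85],[0,0,-5.4,7.2,-4.2,-1.2,85],[0,0,-6.3,8.4,-4.9,-1.2,85],[0,0,-7.2,9.6,-5.6,-1.2,85],[0,0,-8.1,10.8,-6.3,-1.2,85],[0,0,-9,12,-7,-1.2,85]], "squeeze": 60}}

```text
time_s: 1.13
position: [433.9, -356.5, 261.5]
eef_rot: [0.0, 0.851, 0.525, -0.0]
ft_force: [0.3, -0.1, 0.7]
gripper_width: 0.999
grasp_force: 0.0
```

```bash
python3 - <<'E'
from h import *
s=monitor.state();print(s['position'],s['joints'],s['time_s'],row([618,-133,262],down(12)))
E
```

```text
[ 433.89343089 -356.54298445  261.50669043] [ 0.81772182  0.22536042 -0.24494481  1.70594865  0.058102    1.21686876
  0.09376017] 1.1333 [0.004, 0.005, -7.727, 11.294, 2.574, -0.022]
```

Call:
{"fn": "apply_moves", "kwargs": {"series": [[0,0,-1,1.5,0.3,0,85],[0,0,-2,3,0.7,0,85],[0,0,-3,4.5,1.0,0,85],[0,0,-4,6,1.4,0,85],[0,0,-5,7.5,1.7,0,85],[0,0,-6,9,2.05,0,85],[0,0,-7,10.2,2.3,0,85],[0,0,-7.7,11.0,2.5,0,85],[0,0,-7.7,11.3,2.57,0,85],[0,0,-7.7,11.3,2.57,0,85]]}}

```text
time_s: 1.97
position: [618.5, -133.5, 261.0]
eef_rot: [-0.0, 0.631, 0.776, 0.0]
ft_force: [0.6, 0.1, -0.6]
gripper_width: 0.998
grasp_force: 0.0
```

```bash
python3 - <<'E'
from h import *
s=monitor.state();print(s['position'],s['joints'],s['time_s'],row([618,-133,162],down(12)))
a=grab('side')['frame'];b=grab('top')['frame']
c=lambda i,x,y:cv2.resize(i[y:y+150,x:x+100],(400,600),interpolation=2)
cv2.imwrite('pics/over.png',np.hstack([c(a,355,150),c(b,370,120)])[:,:,::-1])
E
```

```text
[ 618.54991371 -133.45517866  260.97336406] [ 0.49760697  0.37798024 -0.47327828  1.53003867  0.17610288  1.27657912
  0.20638727] 1.9667 [-0.003, -0.007, -0.055, 0.02, -0.017, 3.959]
```

View pics/over.png

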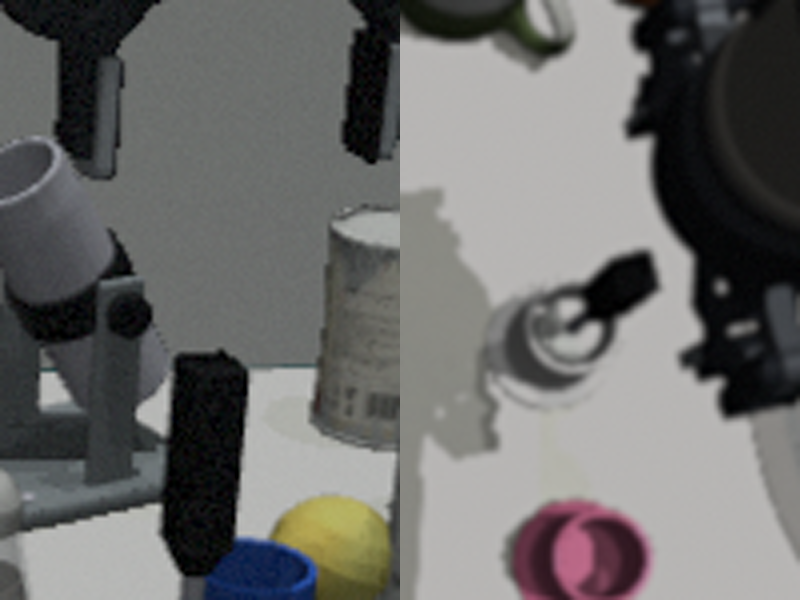

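The fingers straddle the handle axis in the side view, at about (380,190) and (448,185) with the handle top at (407,240). I'm descending and closing.

Call:
{"fn": "apply_moves", "kwargs": {"series": [[0,0,0,0,0,0.6,85],[0,0,0,0,0,1.4,85],[0,0,0,0,0,2.2,85],[0,0,0,0,0,3.0,85],[0,0,0,0,0,3.6,85],[0,0,0,0,0,3.96,85],[0,0,0,0,0,3.96,60],[0,0,0,0,0,3.96,40],[0,0,0,0,0,3.96,25],[0,0,0,0,0,3.96,5]]}}

```text
time_s: 2.9
position: [618.8, -135.4, 163.8]
eef_rot: [0.001, 0.632, 0.775, 0.0]
ft_force: [-0.1, 0.6, 0.4]
gripper_width: 0.449
grasp_force: 0.0
```

Call:
{"fn": "apply_moves", "kwargs": {"series": [[0,0,0,0,0,0,5],[0,0,0,0,0,0,5],[0,0,0,0,0,0,5],[0,0,0,0,0,0,5]]}}

```text
time_s: 3.23
position: [618.6, -134.9, 163.5]
eef_rot: [0.001, 0.632, 0.775, 0.0]
ft_force: [-1.0, 0.1, 5.6]
gripper_width: 0.229
grasp_force: 59.2
```

```bash
python3 - <<'E'
from h import *
s=monitor.state();print(s['position'],s['time_s'],s['ft_force'],s['gripper_width']*85,s['grasp_force'],row([618,-133,330]))
E
```

```text
[ 618.64971886 -134.90632591  163.45978222] 3.2333 [-0.95553524  0.10555655  5.59617065] 19.44813898467575 59.16489601135254 [0.0, 0.0, 0.0, 0.073, 0.001, -6.662]
```

Call:
{"fn": "apply_moves", "kwargs": {"series": [[0,0,0,0,0,-0.4,5],[0,0,0,0,0,-1.0,5],[0,0,0,0,0,-1.8,5],[0,0,0,0,0,-2.6,5],[0,0,0,0,0,-3.5,5],[0,0,0,0,0,-4.5,5],[0,0,0,0,0,-5.5,5],[0,0,0,0,0,-6.5,5],[0,0,0,0,0,-7.3,5],[0,0,0,0,0,-7.8,5]]}}

```text
time_s: 4.07
position: [618.5, -134.7, 360.1]
eef_rot: [0.001, 0.632, 0.775, 0.001]
ft_force: [0.7, -0.3, -0.6]
gripper_width: 0.224
grasp_force: 58.6
```

```bash
cat >> h.py <<'E'
def bottle(th=31,m=(609.5,234,160.5),l=(-.93,-.37)):
    l=np.r_[l,0]/np.hypot(*l);a=l*np.sin(np.radians(th))+np.array([0,0,np.cos(np.radians(th))]); return np.array(m),a,l
def tilted(yaw,a):
    R0=down(yaw); v=np.cross([0,0,1],a); v*=np.arcsin(np.linalg.norm(v))/np.linalg.norm(v)
    return R.from_rotvec(v).as_matrix()@R0
E
python3 - <<'E'
from h import *
s=monitor.state();print(s['position'],s['time_s'],s['ft_force'],s['grasp_force'])
m,a,l=bottle()
print(a,m+(157.5+40)*a)
for yaw in (12,40): print(row(m+(157.5+40)*a,tilted(yaw,a)))
d=grab('side'); g=grab('top')
k=lambda i,x,y:cv2.resize(i[y:y+150,x:x+100],(400,600),interpolation=2)
cv2.imwrite('pics/lift.png',np.hstack([k(d['frame'],355,150-60),k(g['frame'],390,130)])[:,:,::-1])
E
```

```text
[ 618.47213483 -134.6642246   360.11766682] 4.0667 [ 0.66558634 -0.28674025 -0.58181245] 58.578221797943115
[-0.4785549  -0.19039281  0.8571673 ] [514.98540648 196.39741978 329.79054189]
[-6.076, 1.075, -0.06, 13.807, -1.38, 1.193]
[-6.217, -0.431, -5.523, 13.807, -1.38, 1.193]
```

View pics/lift.png

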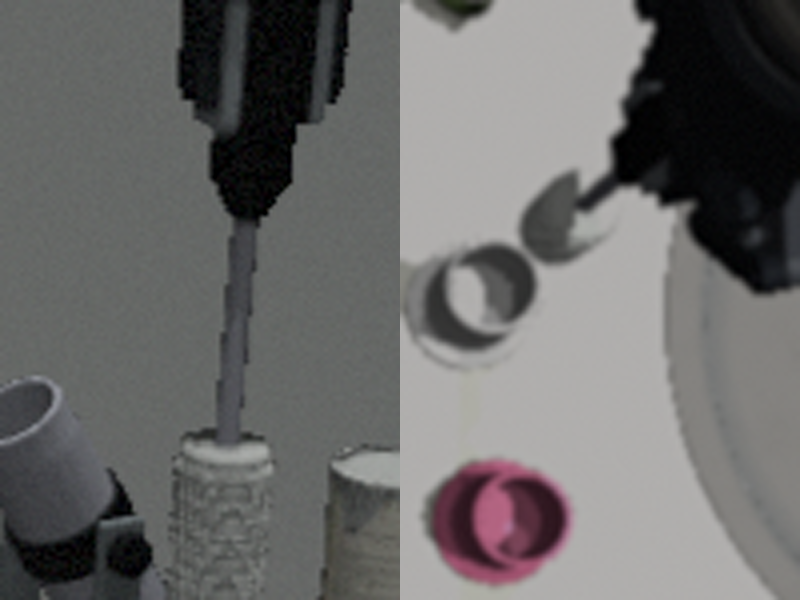

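The brush hangs straight in the fingers and is clear of the pot. The stem runs from (416,146) to (412,200) in the side view, and the bristles are undisturbed. Next I'll check that line against the tool axis.

```bash
python3 - <<'E'
from h import *
s=monitor.state();p=np.array(s['position']);q=s['eef_rot'];R0=R.from_quat([q[1],q[2],q[3],q[0]]).as_matrix();z=R0[:,2]
d=grab('side');t=grab('top')
for k in(20,98,157.5): print(k,proj(d,p+k*z),proj(t,p+k*z))
m,a,l=bottle()
print(row(m+(157.5+60)*a,tilted(12,a)))
f=d['frame'].astype(int)
for v in(155,165,175,185,195):
    r=f[v,400:430].sum(1); print(v,r.tolist())
E
```

```text
20 [418.20278109 136.95465208] [449.80590917 170.25347127]
98 [412.97844212 200.13191115] [436.5249143  181.32693986]
157.5 [409.26695994 245.01438766] [428.22482842 188.24741089]
[-6.128, 1.056, -0.068, 13.731, -1.742, 0.378]
155 [306, 298, 313, 305, 309, 310, 307, 312, 308, 307, 309, 297, 163, 152, 185, 211, 207, 226, 201, 282, 310, 306, 308, 306, 304, 298, 303, 301, 312, 306]
165 [313, 305, 309, 306, 303, 302, 313, 307, 309, 305, 308, 311, 218, 187, 213, 211, 223, 199, 283, 301, 311, 306, 305, 315, 303, 312, 303, 311, 311, 307]
175 [308, 310, 299, 304, 304, 304, 305, 301, 310, 310, 303, 226, 223, 252, 261, 247, 209, 289, 308, 306, 306, 312, 307, 309, 310, 296, 308, 307, 310, 305]
185 [304, 301, 308, 306, 311, 309, 315, 304, 318, 306, 218, 210, 243, 246, 250, 247, 275, 303, 307, 308, 304, 311, 308, 307, 309, 299, 307, 316, 313, 302]
195 [303, 308, 302, 312, 306, 305, 310, 304, 311, 198, 205, 232, 252, 256, 254, 220, 283, 302, 299, 307, 316, 307, 302, 310, 306, 311, 308, 309, 314, 310]
```

Call:
{"fn": "apply_moves", "kwargs": {"series": [[-0.5,0.08,0,0.6,-0.05,0,5],[-1.1,0.18,0,1.6,-0.2,0,5],[-1.8,0.3,0,2.8,-0.35,0,5],[-2.5,0.42,0,4.1,-0.5,0.05,5],[-3.2,0.55,0,5.4,-0.7,0.1,5],[-3.9,0.67,0,6.8,-0.85,0.15,5],[-4.6,0.79,0,8.2,-1.05,0.2,5],[-5.2,0.9,0,9.6,-1.2,0.25,5],[-5.7,0.98,0,11,-1.4,0.3,5],[-6.1,1.05,0,12.2,-1.55,0.35,5]]}}

```text
time_s: 5.1
position: [515.6, 157.3, 345.6]
eef_rot: [0.13, 0.609, 0.747, 0.231]
ft_force: [0.3, 0.7, 0.4]
gripper_width: 0.232
grasp_force: 58.9
```

```bash
python3 - <<'E'
from h import *
s=monitor.state();print(s['position'],s['joints'],s['time_s'])
m,a,l=bottle()
print(row(m+(157.5+60)*a,tilted(12,a)))
E
```

```text
[515.55245184 157.27888897 345.60035519] [ 0.43843735 -0.20268528 -0.6847951   2.02151107 -0.26546199  0.75414808
  0.07772101] 5.1
[-0.036, 0.028, -0.062, 1.467, -0.104, 0.026]
```

Call:
{"fn": "apply_moves", "kwargs": {"series": [[0,0,0,0.8,-0.05,0,5],[0,0,0,1.3,-0.1,0,5],[0,0,0,1.47,-0.1,0.03,5],[0,0,0,1.47,-0.1,0.03,5],[0,0,0,1.47,-0.1,0.03,5]]}}

```text
time_s: 5.52
position: [508.2, 190.2, 348.6]
eef_rot: [0.131, 0.609, 0.747, 0.232]
ft_force: [0.4, 0.2, -1.6]
gripper_width: 0.224
grasp_force: 58.9
```

```bash
python3 - <<'E'
from h import *
s=monitor.state();p=np.array(s['position']);print(p,s['time_s'])
m,a,l=bottle()
print(row(m+(157.5+20)*a,tilted(12,a)))
d=grab('side');t=grab('top')
q=s['eef_rot'];z=R.from_quat([q[1],q[2],q[3],q[0]]).as_matrix()[:,2];print(z,a)
for k in(20,98,157.5): print(k,proj(d,p+k*z),proj(t,p+k*z))
k=lambda i,x,y:cv2.resize(i[y:y+120,x:x+80],(400,600),interpolation=2)
cv2.imwrite('pics/at.png',np.hstack([k(d['frame'],320,120),k(t['frame'],180,120)])[:,:,::-1])
E
```

```text
[508.23219553 190.17852197 348.56111036] 5.5167
[-0.029, 0.037, -0.074, 0.118, -0.11, 1.62]
[ 0.47716433  0.18685176 -0.85872034] [-0.4785549  -0.19039281  0.8571673 ]
20 [312.67805948 102.12413409] [217.75064121 246.16697807]
98 [332.38378276 139.83097445] [219.28738802 225.21477918]
157.5 [346.3814857  166.61553557] [220.26995009 211.81840471]
```

View pics/at.png

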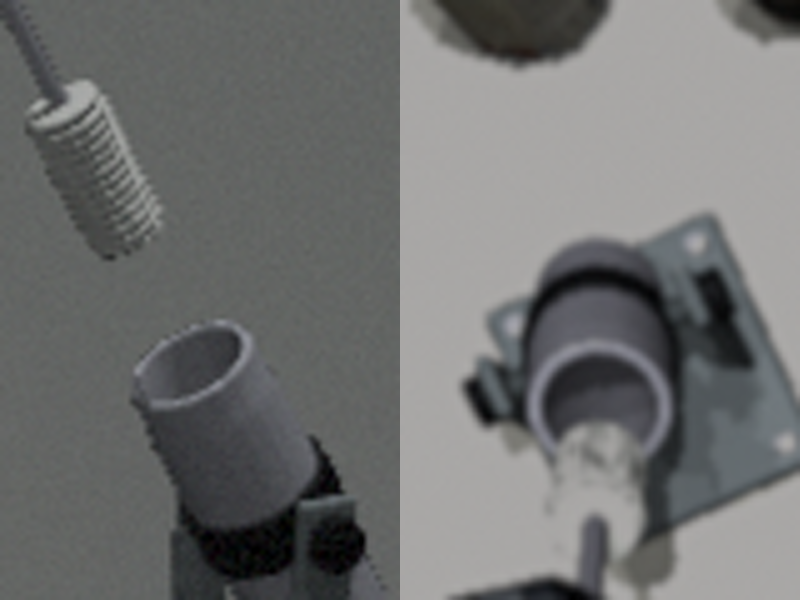

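The tip is at side (346.8,167), about 60 mm out from the mouth at (358,193), and its axis matches the tool's. It sits about 2.5 mm to the far side, as the model also says. I'll correct that and enter.

Call:
{"fn": "apply_moves", "kwargs": {"series": [[0,0.03,-0.07,0.05,-0.05,0.3,5],[0,0.03,-0.07,0.1,-0.1,0.8,5],[0,0.03,-0.07,0.12,-0.11,1.4,5],[0,0.03,-0.07,0.12,-0.11,2.0,5],[0,0.03,-0.07,0.12,-0.11,2.5,5],[0,0.03,-0.07,0.12,-0.11,2.9,5],[0,0.03,-0.07,0.12,-0.11,3.2,5],[0,0.03,-0.07,0.12,-0.11,3.2,5]]}}

```text
time_s: 6.28
position: [543.4, 208.1, 277.6]
eef_rot: [0.129, 0.607, 0.749, 0.232]
ft_force: [-0.5, 0.2, -1.0]
gripper_width: 0.227
grasp_force: 58.9
```

```bash
python3 - <<'E'
from h import *
s=monitor.state();p=np.array(s['position']);print(p,s['time_s'],s['ft_force'])
m,a,l=bottle()
print(row(m+(157.5-124)*a,tilted(12,a)))
d=grab('side');t=grab('top')
q=s['eef_rot'];z=R.from_quat([q[1],q[2],q[3],q[0]]).as_matrix()[:,2];print(z,a)
for k in(98,157.5): print(k,proj(d,p+k*z),proj(t,p+k*z))
k=lambda i,x,y:cv2.resize(i[y:y+120,x:x+80],(400,600),interpolation=2)
cv2.imwrite('pics/in.png',np.hstack([k(d['frame'],320,120),k(t['frame'],180,140)])[:,:,::-1])
E
```

```text
[543.37945649 208.14002623 277.55672666] 6.2833 [-0.48231011  0.2438016  -0.9694817 ]
[-0.05, -0.012, -0.009, -0.017, 0.043, 4.136]
[ 0.47464249  0.19069343 -0.85927325] [-0.4785549  -0.19039281  0.8571673 ]
98 [348.95174209 176.23497105] [218.97979166 209.7154181 ]
157.5 [361.79534842 200.84316387] [219.77756675 198.57923849]
```

View pics/in.png

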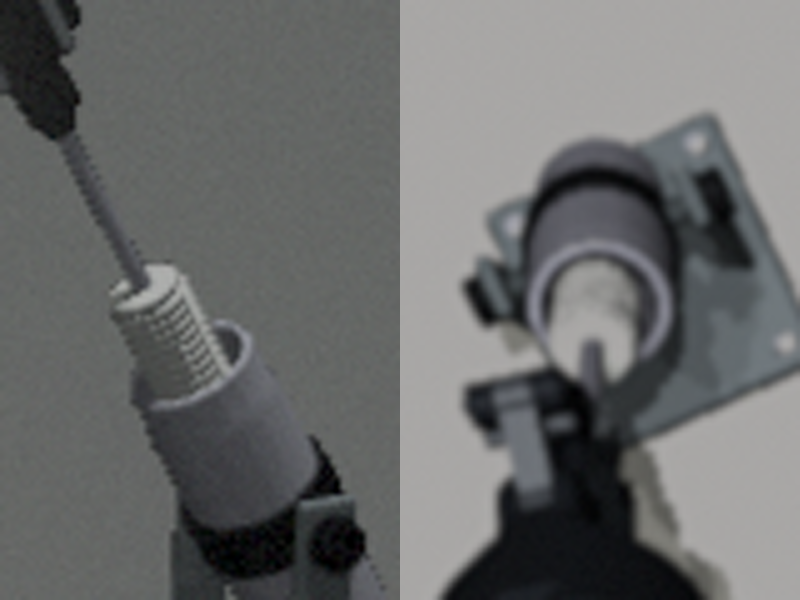

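The bristle head is in and well centred. In the side view the head edges are at (350,200) and (365,194), against rim edges at (348,199) and (369,191), with no contact force. Pushing deeper.

Call:
{"fn": "apply_moves", "kwargs": {"series": [[-0.05,0,0,0,0.02,0.4,5],[-0.05,0,0,0,0.04,0.8,5],[-0.05,0,0,0,0.04,1.2,5],[-0.05,0,0,0,0.04,1.6,5],[-0.05,0,0,0,0.04,2.0,5],[-0.05,0,0,0,0.04,2.4,5],[-0.05,0,0,0,0.04,2.8,5],[-0.05,0,0,0,0.04,3.1,5],[-0.05,0,0,0,0.04,3.3,5],[-0.05,0,0,0,0.04,3.4,5]]}}

```text
time_s: 7.22
position: [585.4, 225.0, 207.4]
eef_rot: [0.132, 0.606, 0.749, 0.234]
ft_force: [-0.1, 0.7, -0.4]
gripper_width: 0.224
grasp_force: 58.9
```

```bash
cat > st.py <<'E'
from h import *
s=monitor.state();p=np.array(s['position']);m,a,l=bottle();q=s['eef_rot']
M=R.from_quat([q[1],q[2],q[3],q[0]]).as_matrix();tip=p+157.5*M[:,2]-(m-134*a)
print(s['time_s'],'F tool',M.T@s['ft_force'],'mom',s['moment'],'tip above floor',tip@a,'lateral(tool xy)',M.T@(tip-a*(tip@a)))
print(row(m+(157.5-124)*a,tilted(12,a)))
E
python3 st.py
```

```text
7.2167 F tool [ 0.66624445 -0.23561222  0.43891933] mom [-0.2270161   0.6352216   0.04682718] tip above floor 29.963123884852163 lateral(tool xy) [0.84245998 2.58997349 0.00925016]
[0.042, 0.004, 0.003, -0.035, -0.083, 0.798]
```

Call:
{"fn": "apply_moves", "kwargs": {"series": [[0.03,0,0,-0.03,-0.06,0.2,5],[0.03,0,0,-0.03,-0.06,0.4,5],[0.03,0,0,-0.03,-0.06,0.6,5],[0.03,0,0,-0.03,-0.06,0.75,5],[0.03,0,0,-0.03,-0.06,0.85,5],[0.03,0,0,-0.03,-0.06,0.85,5]]}}

```text
time_s: 7.72
position: [594.3, 228.4, 188.1]
eef_rot: [0.131, 0.606, 0.749, 0.233]
ft_force: [-0.6, -0.8, -1.1]
gripper_width: 0.229
grasp_force: 58.9
```

```bash
python3 st.py
```

```text
7.7167 F tool [-0.73931703 -1.25175474  0.52020956] mom [-0.22901982  0.62260201 -0.02424545] tip above floor 8.521766163869763 lateral(tool xy) [5.17607746e-01 3.06359356e-01 1.92388266e-04]
[0.006, -0.001, 0.009, -0.02, -0.009, -0.059]
```

Call:
{"fn": "apply_moves", "kwargs": {"series": [[0,0,0,0,0,0.05,5],[0,0,0,0,0,0.1,5],[0,0,0,0,0,0.15,5],[0,0,0,0,0,0.2,5],[0,0,0,0,0,0.2,5]]}}

```text
time_s: 8.13
position: [596.7, 229.3, 184.2]
eef_rot: [0.131, 0.606, 0.749, 0.233]
ft_force: [0.0, -0.3, -0.2]
gripper_width: 0.222
grasp_force: 58.9
```

```bash
python3 st.py
```

```text
8.1333 F tool [-0.28666496 -0.14561896  0.12382128] mom [-0.27109232  0.61335519  0.00520865] tip above floor 3.8548101344124635 lateral(tool xy) [0.44724791 0.66617645 0.00069059]
[0.013, 0.001, 0.009, -0.018, -0.02, -0.246]
```

Still no contact. I'll feel for the floor with tiny steps.

Call:
{"fn": "apply_moves", "kwargs": {"series": [[0,0,0,0,0,0.05,5],[0,0,0,0,0,0.1,5],[0,0,0,0,0,0.14,5],[0,0,0,0,0,0.14,5]]}}

```text
time_s: 8.47
position: [598.3, 230.1, 182.2]
eef_rot: [0.132, 0.606, 0.749, 0.233]
ft_force: [-7.0, -3.2, 8.5]
gripper_width: 0.227
grasp_force: 60.5
```

```bash
python3 st.py
```

```text
8.4667 F tool [ -0.77329549  -2.12688901 -11.30330203] mom [-0.44197145  1.13642655 -0.00882807] tip above floor 1.2455902705941786 lateral(tool xy) [0.5033227  1.1677576  0.00117613]
[0.018, 0.014, 0.015, -0.028, -0.036, -0.35]
```

Floor found, with a gentle 11 N contact. Next: draw up 80 mm, check, and push again to just short of the floor.

Call:
{"fn": "apply_moves", "kwargs": {"series": [[0,0,0,0,-0.03,-0.3,5],[0,0,0,0,-0.03,-0.7,5],[0,0,0,0,-0.03,-1.2,5],[0,0,0,0,-0.03,-1.7,5],[0,0,0,0,-0.03,-2.2,5],[0,0,0,0,-0.03,-2.6,5],[0,0,0,0,-0.03,-3.0,5],[0,0,0,0,-0.03,-3.2,5],[0,0,0,0,-0.03,-3.2,5],[0,0,0,0,-0.03,-3.2,5]]}}

```text
time_s: 9.3
position: [559.5, 214.4, 249.7]
eef_rot: [0.132, 0.606, 0.749, 0.233]
ft_force: [0.2, 0.2, -0.9]
gripper_width: 0.224
grasp_force: 58.9
```

```bash
python3 st.py; python3 - <<'E'
from h import *
d=grab('side');t=grab('top')
k=lambda i,x,y:cv2.resize(i[y:y+120,x:x+80],(400,600),interpolation=2)
cv2.imwrite('pics/up.png',np.hstack([k(d['frame'],320,120),k(t['frame'],180,140)])[:,:,::-1])
E
```

```text
9.3 F tool [ 0.1107635  -0.18945227  0.89774909] mom [-0.25883424  0.60956532  0.03322231] tip above floor 80.62382784847331 lateral(tool xy) [1.84013517e-01 1.56749185e-01 1.51383061e-04]
[0.021, 0.009, 0.01, -0.01, 0.0, 2.825]
```

View pics/up.png

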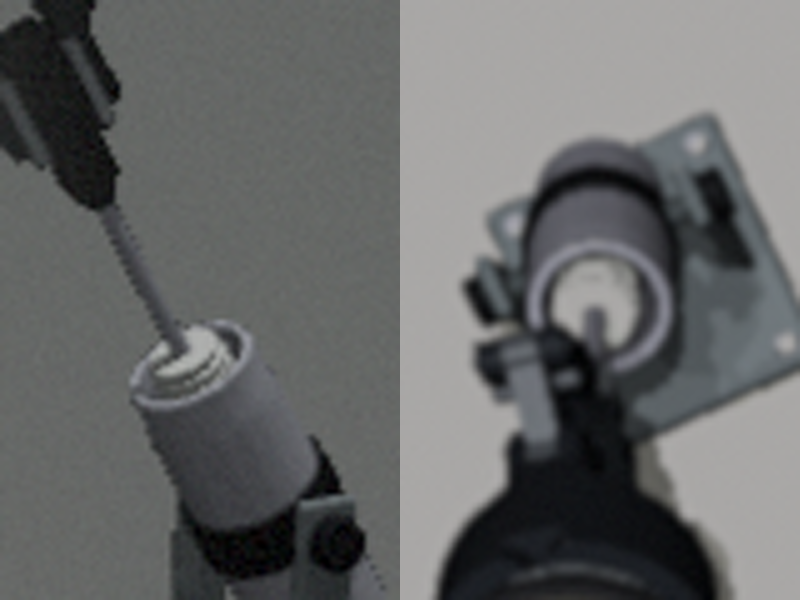

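The bristle top just shows at the mouth (side, about (357,193)) and the bottle hasn't moved. Second push.

Call:
{"fn": "apply_moves", "kwargs": {"series": [[0,0,0,0,0,0.3,5],[0,0,0,0,0,0.7,5],[0,0,0,0,0,1.2,5],[0,0,0,0,0,1.7,5],[0,0,0,0,0,2.2,5],[0,0,0,0,0,2.6,5],[0,0,0,0,0,2.85,5],[0,0,0,0,0,3.0,5],[0,0,0,0,0,3.06,5],[0,0,0,0,0,3.1,5]]}}

```text
time_s: 10.23
position: [596.5, 229.7, 182.7]
eef_rot: [0.131, 0.606, 0.749, 0.233]
ft_force: [-0.4, 0.3, -1.0]
gripper_width: 0.227
grasp_force: 58.9
```

```bash
python3 st.py
```

```text
10.2333 F tool [ 0.28164602 -0.84484255  0.71818716] mom [-0.18352744  0.6308229  -0.02859899] tip above floor 2.6087606516869295 lateral(tool xy) [ 8.11524023e-01 -3.58628379e-01  1.26817587e-04]
[0.007, -0.005, 0.011, -0.03, 0.018, -0.296]
```

Call:
{"fn": "apply_moves", "kwargs": {"series": [[0,0,0,0,0,-0.3,5],[0,0,0,0,0,-0.7,5],[0,0,0,0,0,-1.2,5],[0,0,0,0,0,-1.7,5],[0,0,0,0,0,-2.2,5],[0,0,0,0,0,-2.6,5],[0,0,0,0,0,-2.9,5],[0,0,0,0,0,-3.1,5],[0,0,0,0,0,-3.1,5],[0,0,0,0,0,-3.1,5]]}}

```text
time_s: 11.07
position: [559.6, 214.5, 250.1]
eef_rot: [0.132, 0.606, 0.749, 0.234]
ft_force: [-0.3, -0.3, 0.3]
gripper_width: 0.227
grasp_force: 58.9
```

```bash
python3 st.py
```

```text
11.0667 F tool [-0.1603318  -0.10790686 -0.4809286 ] mom [-0.2247258   0.56973453 -0.00374821] tip above floor 80.9125387397394 lateral(tool xy) [0.19053751 0.52661943 0.00112645]
[0.029, 0.011, 0.012, -0.011, -0.012, 2.836]
```

Call:
{"fn": "apply_moves", "kwargs": {"series": [[0,0,0,0,0,0.3,5],[0,0,0,0,0,0.7,5],[0,0,0,0,0,1.2,5],[0,0,0,0,0,1.7,5],[0,0,0,0,0,2.2,5],[0,0,0,0,0,2.6,5],[0,0,0,0,0,2.85,5],[0,0,0,0,0,3.0,5],[0,0,0,0,0,3.06,5],[0,0,0,0,0,3.08,5]]}}

```text
time_s: 11.9
position: [596.2, 229.5, 183.2]
eef_rot: [0.131, 0.606, 0.749, 0.233]
ft_force: [-1.4, -0.4, -0.4]
gripper_width: 0.227
grasp_force: 58.9
```

```bash
python3 st.py
```

```text
11.9 F tool [-0.11866603 -1.44359708 -0.35880726] mom [-0.29206231  0.62028138  0.01034075] tip above floor 3.174406952242128 lateral(tool xy) [ 7.44161918e-01 -2.71294953e-01  5.19596081e-05]
[0.008, -0.004, 0.01, -0.028, 0.016, -0.273]
```

Call:
{"fn": "apply_moves", "kwargs": {"series": [[0,0,0,0,0,-0.3,5],[0,0,0,0,0,-0.9,5],[0,0,0,0,0,-1.6,5],[0,0,0,0,0,-2.5,5],[0,0,0,0,0,-3.4,5],[0,0,0,0,0,-4.3,5],[0,0,0,0,0,-5.3,5],[0,0,0,0,0,-6.3,5],[0,0,0,0,0,-7.2,5],[0,0,0,0,0,-7.8,5]]}}

```text
time_s: 12.73
position: [502.5, 192.2, 353.5]
eef_rot: [0.133, 0.606, 0.749, 0.234]
ft_force: [1.7, 0.0, -0.8]
gripper_width: 0.223
grasp_force: 58.9
```

```bash
python3 st.py; python3 - <<'E'
from h import *
print(monitor.state()['position'],row([618.5,-134.8,360],down(12)))
E
```

```text
12.7333 F tool [-0.45140454  0.97864968  1.52257928] mom [-0.25220784  0.55509911 -0.07688555] tip above floor 201.11786408472744 lateral(tool xy) [0.55866889 1.62956853 0.00753013]
[0.062, 0.025, 0.024, -0.019, -0.072, 7.644]
[502.46250286 192.23525442 353.50804224] [6.174, -1.013, 0.014, -13.731, 1.999, -0.451]
```

Call:
{"fn": "apply_moves", "kwargs": {"series": [[0.4,-0.06,0,-0.6,0.1,0,5],[1.0,-0.16,0,-1.7,0.25,-0.05,5],[1.7,-0.28,0,-3,0.44,-0.1,5],[2.4,-0.4,0,-4.4,0.64,-0.14,5],[3.1,-0.5,0,-5.8,0.84,-0.19,5],[3.8,-0.62,0,-7.2,1.05,-0.24,5],[4.5,-0.74,0,-8.6,1.25,-0.28,5],[5.2,-0.85,0,-10,1.46,-0.33,5],[5.8,-0.95,0,-11.4,1.66,-0.37,5],[6.17,-1.01,0,-12.6,1.83,-0.41,5]]}}

```text
time_s: 13.57
position: [610.7, -110.5, 355.4]
eef_rot: [-0.002, 0.629, 0.777, -0.001]
ft_force: [-0.9, -0.6, -1.4]
gripper_width: 0.229
grasp_force: 58.9
```

```bash
python3 - <<'E'
from h import *
print(monitor.state()['position'],row([618.5,-134.8,360],down(12)))
E
```

```text
[ 610.68863603 -110.49111708  355.433155  ] [-0.054, -0.021, 0.003, -1.016, 0.102, -0.185]
```

Call:
{"fn": "apply_moves", "kwargs": {"series": [[-0.03,-0.02,0,-0.5,0.05,-0.1,5],[-0.05,-0.02,0,-0.9,0.09,-0.18,5],[-0.05,-0.02,0,-1.0,0.1,-0.18,5],[-0.05,-0.02,0,-1.0,0.1,-0.18,5],[-0.05,-0.02,0,-1.0,0.1,-0.18,5]]}}

```text
time_s: 13.98
position: [616.5, -129.9, 360.7]
eef_rot: [0.0, 0.628, 0.778, 0.001]
ft_force: [-0.4, 0.7, -1.2]
gripper_width: 0.228
grasp_force: 59.0
```

```bash
python3 - <<'E'
from h import *
s=monitor.state();p=s['position'];print(p,row([618.5,-134.3,260],down(12)))
d=grab('side');t=grab('top');print(proj(d,p-[0,0,157.5]),proj(t,p-[0,0,157.5]))
k=lambda i,x,y:cv2.resize(i[y:y+150,x:x+100],(400,600),interpolation=2)
cv2.imwrite('pics/back.png',np.hstack([k(d['frame'],350,190),k(t['frame'],380,130)])[:,:,::-1])
E
```

```text
[ 616.54944676 -129.93954872  360.72019503] [0.018, -0.008, 0.042, -0.19, 0.033, 4.029]
[406.13043106 242.89815141] [425.53128508 189.95621189]
```

View pics/back.png

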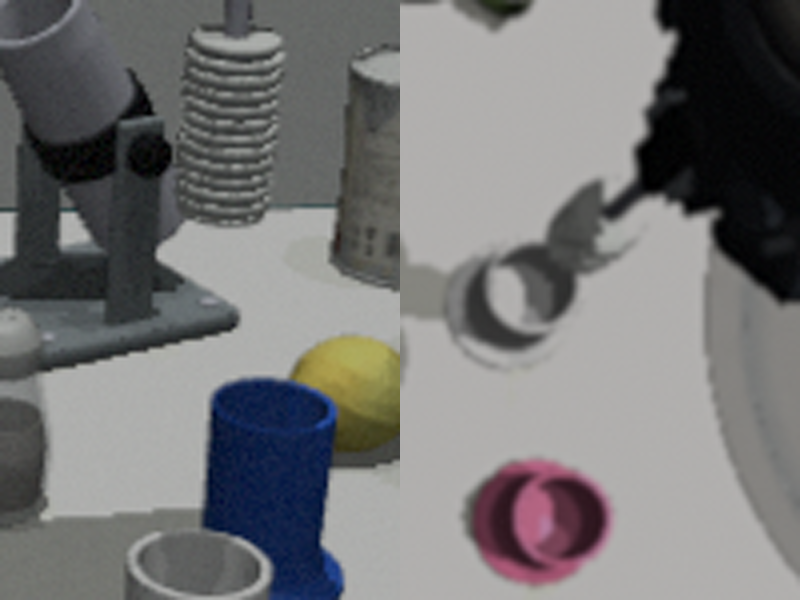

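The brush is upright above the pot. The pot rim centre is at side (399.8,331), and the tip is at (406,244) as predicted. A 4 mm shift in y is needed, then I lower.

Call:
{"fn": "apply_moves", "kwargs": {"series": [[0.02,0,0.04,-0.1,0.02,0.3,5],[0.02,0,0.04,-0.17,0.03,0.9,5],[0.02,0,0.04,-0.17,0.03,1.7,5],[0.02,0,0.04,-0.17,0.03,2.5,5],[0.02,0,0.04,-0.17,0.03,3.2,5],[0.02,0,0.04,-0.17,0.03,3.7,5],[0.02,0,0.04,-0.17,0.03,4.0,5],[0.02,0,0.04,-0.17,0.03,4.0,5],[0.02,0,0.04,-0.17,0.03,4.0,5]]}}

```text
time_s: 14.83
position: [618.9, -135.6, 260.2]
eef_rot: [-0.0, 0.63, 0.777, -0.0]
ft_force: [0.4, 0.5, -0.2]
gripper_width: 0.229
grasp_force: 59.0
```

```bash
python3 - <<'E'
from h import *
s=monitor.state();p=s['position'];print(p,s['ft_force'],row([618.4,-134.3,164],down(12)))
E
```

```text
[ 618.91011278 -135.59038226  260.22277454] [ 0.44170849  0.47560194 -0.2112101 ] [-0.008, -0.007, -0.019, 0.052, -0.007, 3.849]
```

Call:
{"fn": "apply_moves", "kwargs": {"series": [[0,0,0,0.05,0,0.3,5],[0,0,0,0.05,0,0.6,5],[0,0,0,0.05,0,0.9,5],[0,0,0,0.05,0,1.2,5],[0,0,0,0.05,0,1.5,5],[0,0,0,0.05,0,1.6,5],[0,0,0,0.05,0,1.6,5]]}}

```text
time_s: 15.42
position: [617.8, -134.6, 218.7]
eef_rot: [-0.001, 0.63, 0.777, -0.001]
ft_force: [-1.0, 0.4, -1.0]
gripper_width: 0.225
grasp_force: 59.0
```

```bash
python3 - <<'E'
from h import *
s=monitor.state();p=s['position'];print(p,s['ft_force'],s['moment'],row([618.4,-134.5,165],down(12)))
E
```

```text
[ 617.75407989 -134.59031828  218.66392839] [-0.97302164  0.42988377 -0.98491308] [-0.03376232 -0.04068106  0.00830675] [-0.034, -0.016, -0.022, -0.005, 0.032, 2.146]
```

No contact. On down to just above the floor.

Call:
{"fn": "apply_moves", "kwargs": {"series": [[0,0,0,0,0.02,0.3,5],[0,0,0,0,0.02,0.7,5],[0,0,0,0,0.02,1.1,5],[0,0,0,0,0.02,1.5,5],[0,0,0,0,0.02,1.8,5],[0,0,0,0,0.02,2.0,5],[0,0,0,0,0.02,2.1,5],[0,0,0,0,0.02,2.15,5],[0,0,0,0,0.02,2.15,5]]}}

```text
time_s: 16.17
position: [618.9, -134.4, 166.1]
eef_rot: [-0.001, 0.63, 0.777, -0.0]
ft_force: [-0.1, -0.9, -0.7]
gripper_width: 0.23
grasp_force: 59.0
```

```bash
python3 - <<'E'
from h import *
s=monitor.state();p=s['position'];print(p,s['ft_force'],s['moment'])
E
```

```text
[ 618.93368538 -134.35143616  166.13963666] [-0.11129909 -0.9456286  -0.68276751] [ 0.0017509  -0.02534773 -0.08327671]
```

Call:
{"fn": "apply_moves", "kwargs": {"series": [[0,0,0,0,0,0.04,5],[0,0,0,0,0,0.08,5],[0,0,0,0,0,0.1,5],[0,0,0,0,0,0.1,5],[0,0,0,0,0,0.1,22],[0,0,0,0,0,0.1,26],[0,0,0,0,0,0.1,32],[0,0,0,0,0,0.1,45],[0,0,0,0,0,0.1,65],[0,0,0,0,0,0.1,85]]}}

```text
time_s: 17.0
position: [618.9, -134.4, 163.7]
eef_rot: [-0.001, 0.63, 0.777, -0.0]
ft_force: [-0.1, -0.4, 0.7]
gripper_width: 0.786
grasp_force: 0.0
```

Call:
{"fn": "apply_moves", "kwargs": {"series": [[0,0,0,0,0,0,85],[0,0,0,0,0,0,85],[0,0,0,0,0,0,85],[0,0,0,0,0,0,85],[0,0,0,0,0,0,85],[0,0,0,0,0,0,85]]}}

```text
time_s: 17.5
position: [618.8, -134.4, 163.6]
eef_rot: [-0.001, 0.63, 0.777, -0.0]
ft_force: [-0.5, -0.1, 0.9]
gripper_width: 0.994
grasp_force: 0.0
```

Call:
{"fn": "apply_moves", "kwargs": {"series": [[0,0,0,0,0,-0.3,85],[0,0,0,0,0,-0.9,85],[0,0,0,0,0,-1.6,85],[0,0,0,0,0,-2.4,85],[0,0,0,0,0,-3.2,85],[0,0,0,0,0,-4.0,85],[0,0,0,0,0,-4.8,85],[0,0,0,0,0,-5.4,85],[0,0,0,0,0,-5.8,85],[0,0,0,0,0,-5.8,85]]}}

```text
time_s: 18.33
position: [620.3, -134.3, 311.7]
eef_rot: [0.002, 0.63, 0.777, 0.001]
ft_force: [-0.0, -0.3, -0.2]
gripper_width: 0.996
grasp_force: 0.0
```

```bash
python3 - <<'E'
from h import *
s=monitor.state();p=s['position'];print(s['time_s'],p,s['ft_force'],s['grasp_force'])
d=grab('side','pics/end.png')
E
```

```text
18.3333 [ 620.26066357 -134.25061697  311.67364483] [-0.0122616  -0.34764532 -0.18746327] 0.0
```

View pics/end.png

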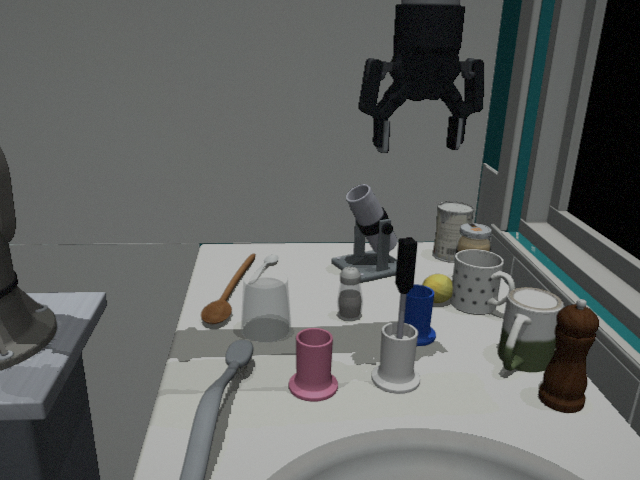

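The brush stands upright in its white pot, handle top at (407,240) as at the start. The bottle, shaker and tumbler are where they were, and the gripper is clear.

```bash
python3 -c "
from station import hand_in
print(hand_in())"
```

```text
the job is handed in; nothing more can be done
None
```

The bottle got its three gentle scrubs (measured contact about 11 N), the brush is back upright in its pot and released, the bottle, shaker and tumbler look unmoved in the last picture, and the job is handed in at about 18 s; no verdict was returned.

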